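# Set the jaw switch of a bag sealer to its click

## Robot

A 7-joint arm with a two-finger parallel gripper is mounted at the origin on a cart in front of the work surface, level with it; the furniture and walls round the work are solid. World frame = base frame: x ahead of the robot, y to its left, z up, the work surface at z = 0. Lengths are in mm, angles in rad, forces in N, time in s.
With the tool pointing down it reaches from about 350 to 900 mm from the base axis. Payload 8.1 kg.
Tool frame: the origin (TCP) lies midway between the tips of the shut fingers; the grasp point (between the pads) lies 19 mm behind it; z points along the fingers, y is the line along which they close (so a half turn about z gives the same grasp; the last joint's range is limited). The gripper opens to 85 mm and grips with 20 to 120 N. Pads are 22 mm wide; open, the fingers measure 114 mm over their backs; the gripper's body (76 mm by 85 mm) begins 54 mm behind the grasp point. The pads swing forward as they close: fully open they stand 13 mm farther back than shut.
Start: joints at [-1.345, 0.434, 0.025, 1.573, -0.012, 1.134, -0.075], TCP at [201.845, 591.525, 194.023] pointing down, gripper open.
Joint ranges: [-2.62, 2.62], [-0.44, 2.09], [-1.27, 1.32], [0.08, 2.57], [-1.32, 4.46], [0.12, 2], [-2.74, 2.74]. Speed limits (rad/s): [2.22, 2.22, 3.01, 3.01, 3.14, 3.14, 3.14].

## Interface

Orientations are given as a unit quaternion [x, y, z, w].
In Python, from workcell import * gives the robot as it stands. The module is installed in compiled form; this text tells all that it offers.
- The arm moves only by the tool arm_command, never from a script. Its argument "plan" is a list of rows, each an object of numbers: "tx", "ty", "tz": the shift along the tool's x, y, z in m; "yaw": the turn about the tool's z in degrees; "fingers": the opening, from -1 (shut) to 1 (fully open), so that 0 is half open. A call has 1 to 5 rows; each row shifts and turns the commanded pose from where the row before left it, along the tool's axes as they then stand; what a row does not reach is not made up. A row lasts 1/8 s, in which the tool goes at most 62.5 mm and 10.7 degrees, less where a joint would pass 70% of its speed; a pose out of reach is approached as far as the arm can. A call is refused whole if a number of a shift passes 0.0625 or a number of a turn 10.7, either way. A call with a gripper value outside its range is refused whole. The fingers move at their own pace and stop on an object; "grip_force" is the grip in N (left out, the last holds). Time passes only in rows, so rows that do not move let the fingers close. It gives the time, the measured TCP pose, the force, the opening and the grip force at its end, in the units of the state.
- read_state(): the state, without advancing time (a new reading comes with each control period).
- grab_frame(name): name is "scene" or "top"; returns the picture (420x560x3 uint8, red, green, blue); there is no depth.
- calibration(name): a dict with "vertical_fov" (degrees; the focal length in pixels is half the picture's height over the tangent of half this angle, whatever the lens; pixels are square), "cx", "cy" (the principal point, pixels), "R" (3x3) and "t" (3): a world point X has camera coordinates R X + t. Camera axes: x right, y down, z forward; pixel columns grow to the right and rows downward; lengths in mm; the calibration is good to about 2 mm. A picture is of the moment at which its call begins. calibration takes no time and is no camera call.
- finish_job(): hands the job in; it is judged then, once.
The state is a dict: "time": time; "joint_positions": joint angles; "joint_velocities": joint speeds; "joint_efforts": joint torques, N m; "ee_pos": TCP position; "ee_rot": TCP orientation; "ft_force": force on the tool from outside, world axes, zero at the start; "moment": the same for the moment, N m; "grip_width": finger opening in mm; "grasp_force": force on a finger pad.
Only numpy, scipy, OpenCV 4.12 (cv2) and the standard library are available. Lean on these libraries where they do the work, as an engineer would, in place of code of your own. Each camera call takes 0.05 s, during which the arm holds its last target. There are 200 camera calls.

## Task

The bag sealer's jaw switch has to be reset: first press the blue sealing arm all the way down onto its jaw. Then take the brass clamp knob on the rear deck and slide the roller switch forward against the steel striker just until you feel it click, stop there so that the switch is not driven into overtravel, and let go; leave everything else where it is.

Things in the scene. Friction and masses are not known exactly. Their poses are not given: they have to be found in the camera images.
- sealer: Impulse bag sealer, unplugged, fast on the worktop: white steel body 370 x 86 mm, deck 55 mm high. Origin on the worktop. x runs along its middle line: bare rear deck ends at -165 mm, jaw end at +205 mm; y points to the side with the black dial (face at +43 mm); z up. The rear deck is open from above; the pivot cheeks (x -37 to -3 mm, y +-31 mm) are 108 mm high.
- seal_arm (a joint): Blue sealing arm on a stiff pivot at x = -20 mm, z = 98 mm of the sealer, running 215 mm forward to its handle. 0 = fully down, jaws shut (firm stop); grows as the handle end rises, about 0.3 to 0.5 rad at the start. It stays where it is left; 2 to 4 N down at the handle moves it.
- paddle_top (a point): Centre of the top face of the arm's black handle paddle (50 mm along the arm, 46 mm wide, 20 mm thick). With the arm down it lies at x = 198 mm, z = 109 mm of the sealer; with the arm raised it is up to 30 mm nearer the pivot and up to 110 mm higher.
- striker (a point): Contact spot on the rear face of the steel striker tongue (26 mm wide, 30 mm tall) that hangs from the arm below the pivot. It swings back towards the switch as the arm comes down; arm down: x = -24 mm, z = 68 mm of the sealer.
- clamp_knob (a point): Centre of the upright brass clamp knob of the switch slide, 16 mm diameter, 22 mm tall (60 to 83 mm above the worktop), standing on the steel slide plate whose top is 59 mm above the worktop. The switch housing (49 mm wide, top 77 mm high) begins 30 mm ahead of the knob's centre; nothing else stands beside or behind the knob.
- switch_slide (a joint): Slide of plate, knob and switch along the sealer's +x, m: 0 = rear stop, 0.054 = front stop, 0 to 0.010 at the start. Clamped finger-tight: about 10 N moves it at any time, and it stays where it is left. The roller meets the striker (arm down) at 0.030.
- roller (a point): Centre of the switch's light plastic roller, 9.5 mm diameter, upright axis, on the free end of a 36 mm steel lever; unpressed it lies 79 mm ahead of the knob's centre and 10 mm to +y, 69 mm above the worktop. The striker presses it back with about 2 N at first; 2.5 to 4 mm before the click this steps up to 4 or 5 N and then climbs to 9 N.
- snap_contact (a joint): Snap contact inside the switch (hidden), rad: about 0 open, jumps to 0.37 = closed at the click. The click comes 4 to 16 mm after the roller touches the striker, unlike on every unit and not visible: the force to slide the switch, by then about 19 N, drops by 1.5 to 2 N within 1 mm, then climbs again about 1 N/mm. Drawn well back, the contact falls to 0.
- service_cover: White sheet-steel cover of the rear deck, laid aside, 134 x 88 x 40 mm, origin at the centre of its underside. Leave alone.
- screwdriver: Screwdriver with red handle, 180 mm long, lying on the worktop, origin under its middle. Leave alone.
- mug: White mug with handle, 82 x 114 x 91 mm, origin at the underside. Leave alone.
- overtravel (a joint): Strain of the switch's contact carrier (hidden), m: 0 in normal use. About 2 mm past the click the lever bottoms and the sliding force climbs faster, past 20 N; about 3 mm past the click the carrier is bent from its seat: over 0.0005 counts as overtravel.

How it is judged:
By the outcome, as a careful person would: the job done as asked, in the order asked, and still so for the second after the job is handed in, with the robot touching nothing.
It also fails if it takes over 69 s, if anything falls off the work surface, if the arm or the gripper's body presses on something with over 40 N, if the wrist force passes 120 N, or if a joint passes its speed limit or range.

## Working session

There is one attempt and no reset: what is moved stays moved. The work goes in short steps, Python scripts to look and compute and a tool call to move; the robot and the scene stay as the last step left them, time stands still between calls to the robot, and variables do not carry over. Pictures are saved under pics/ and viewed, at most 10 in all, crops included, and the job is handed in when it is done.

Besides the shell and the picture viewer there is one more tool, called after "Request:" as name(argument=value, ...) on one line, values as JSON. arm_command: Moves the arm, as the interface text tells. Its arguments: {"type":"object","properties":{"plan":{"type":"array"},"grip_force":{"type":"number"}},"required":["plan"]}

```bash
mkdir -p pics; python3 - <<'E'
from workcell import *
import cv2,numpy as np
for n in ("scene","top"):
    f=grab_frame(n); cv2.imwrite(f"pics/{n}0.png",f[:,:,::-1]); print(n,calibration(n))
s=read_state(); print({k:np.round(v,3) for k,v in s.items()})
E
```

```text
scene {'vertical_fov': 56.421299685137754, 'cx': 272.03273898800165, 'cy': 207.53945250122717, 'R': array([[ 0.61358098, -0.78962871,  0.00220862],
       [-0.41827082, -0.32738717, -0.84727042],
       [ 0.66975212,  0.51894521, -0.53115719]]), 't': array([-470.43555806,  263.96184535,  832.51254399])}
top {'vertical_fov': 55.91230336667187, 'cx': 280.04439315763165, 'cy': 216.34010534232186, 'R': array([[-0.02497443, -0.99955302, -0.01643306],
       [-0.99424579,  0.02654802, -0.10378107],
       [ 0.10417095,  0.01374663, -0.9944644 ]]), 't': array([-155.86149665,  569.52243398,  999.00423955])}
{'time': np.float64(0.1), 'joint_positions': array([-1.345,  0.435,  0.025,  1.574, -0.012,  1.134, -0.075]), 'joint_velocities': array([ 0.   , -0.   , -0.001, -0.005, -0.001,  0.001, -0.001]), 'joint_efforts': array([ 2.0000e-03, -6.7175e+01,  1.0270e+00, -3.1690e+01,  1.6000e-02,
        7.0000e-03,  0.0000e+00]), 'ee_pos': array([201.719, 591.029, 193.323]), 'ee_rot': array([ 0.164,  0.987, -0.001, -0.   ]), 'ft_force': array([ 0.646, -1.21 , -0.236]), 'moment': array([ 0.025, -0.032,  0.011]), 'grasp_force': np.float64(0.0), 'grip_width': np.float64(85.363)}
```

View pics/scene0.png

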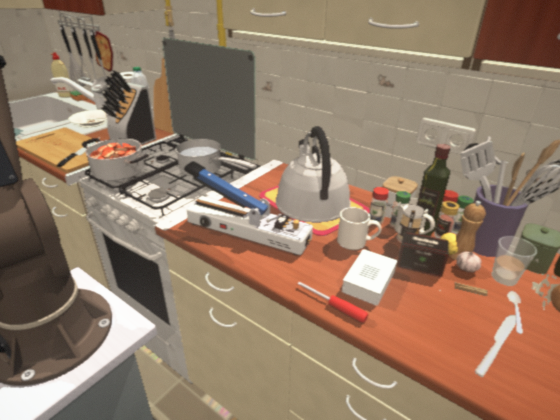

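View pics/top0.png

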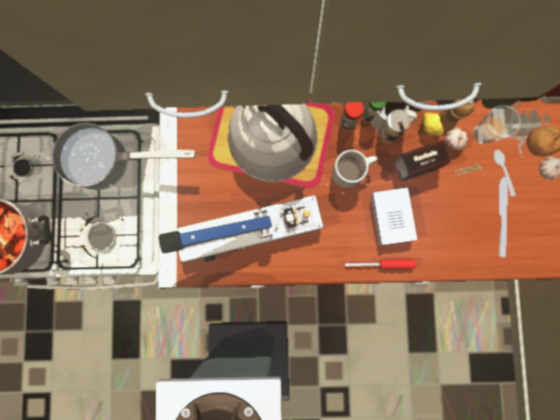

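The scene shows the sealer with its jaw end to the left (top view about (170,240)). The knob and switch are on the rear deck at about (305,212) in the top view, and the blue arm is raised. I'll enlarge both views next.

```bash
cat > h.py <<'E'
from workcell import *
import cv2,numpy as np
def cam(n):
    c=calibration(n); f=210/np.tan(np.radians(c["vertical_fov"]/2)); return f,c["cx"],c["cy"],np.array(c["R"]),np.array(c["t"])
def ray(n,u,v):
    f,cx,cy,R,t=cam(n); d=R.T@np.array([(u-cx)/f,(v-cy)/f,1]); return -R.T@t,d/np.linalg.norm(d)
def onz(n,u,v,z):
    o,d=ray(n,u,v); return o+d*(z-o[2])/d[2]
def proj(n,X):
    f,cx,cy,R,t=cam(n); p=R@np.asarray(X,float)+t; return f*p[:2]/p[2]+[cx,cy]
def tri(a,b):
    o1,d1=ray("scene",*a);o2,d2=ray("top",*b)
    s=np.linalg.lstsq(np.c_[d1,-d2],o2-o1,rcond=None)[0]
    p,q=o1+s[0]*d1,o2+s[1]*d2; return (p+q)/2,np.linalg.norm(p-q)
E
python3 - <<'E'
from h import *
t=cv2.imread("pics/top0.png"); s=cv2.imread("pics/scene0.png")
a=cv2.resize(t[185:275,150:340],(760,360),interpolation=cv2.INTER_CUBIC)
b=cv2.resize(s[155:260,170:330],(800,525),interpolation=cv2.INTER_CUBIC)
cv2.imwrite("pics/tc.png",a);cv2.imwrite("pics/sc.png",b)
E
```

```text
(no output)
```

View pics/tc.png

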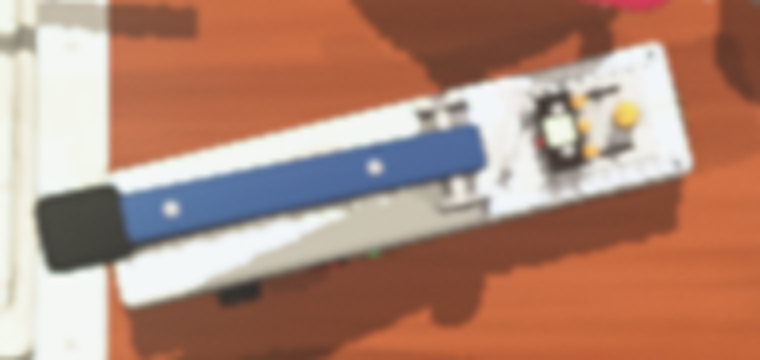

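View pics/sc.png

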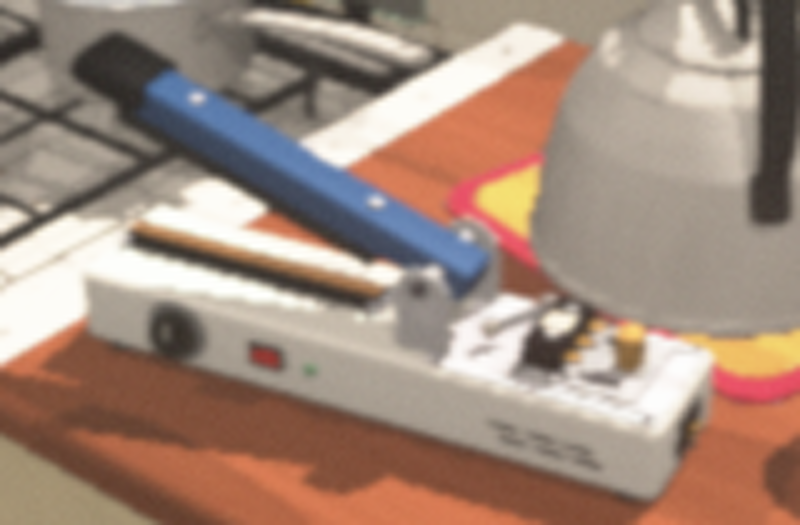

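Top crop: rear deck corners at (660,43) and (692,168), jaw-end corner at (125,305), knob top at (627,113), paddle top centre near (80,227). Scene crop: knob top at about (631,328), paddle top at about (125,62).

```bash
python3 - <<'E'
from h import *
T=lambda u,v:((u+.5)/4-.5+150,(v+.5)/4-.5+185)
S=lambda u,v:((u+.5)/5-.5+170,(v+.5)/5-.5+155)
r1=onz("top",*T(660,43),55);r2=onz("top",*T(692,168),55);f1=onz("top",*T(125,305),55);f2=onz("top",*T(110,175),55)
print(r1,r2,f1,f2,np.linalg.norm(r1-r2),np.linalg.norm(f1-r2),np.linalg.norm(f1-f2))
ex=(f1-r2);ex/=np.linalg.norm(ex);ey=np.array([-ex[1],ex[0],0])
o=(r1+r2)/2+165*ex;o[2]=0
o2=(r1+r2)/2-0*ex
w=(r2-r1);w/=np.linalg.norm(w)
print("ex",ex,"yaw",np.degrees(np.arctan2(ex[1],ex[0])),"yaw from rear edge",np.degrees(np.arctan2(-w[0],w[1])),"origin",o)
loc=lambda p:[(p-o)@ex,(p-o)@ey,p[2]]
k=onz("top",*T(627,109),83);print("knob top-plane",k,loc(k))
k2,e=tri(S(631,326),T(627,109));print("knob tri",k2,e,loc(k2))
p,e=tri(S(125,58),T(82,227));print("paddle tri",p,e,loc(p))
# blue axis via mask
t=cv2.imread("pics/top0.png");h=cv2.cvtColor(t,cv2.COLOR_BGR2HSV)
m=cv2.inRange(h,(100,120,60),(125,255,255));m[:185]=0;m[275:]=0
c=max(cv2.findContours(m,0,2)[0],key=cv2.contourArea);print(cv2.minAreaRect(c))
m=cv2.inRange(h,(18,130,120),(32,255,255));m[:195]=0;m[240:]=0;m[:,:285]=0;m[:,325:]=0
for c in cv2.findContours(m,0,2)[0]:
    M=cv2.moments(c); print("brass",cv2.contourArea(c),cv2.boundingRect(c))
# dial and holes: check fit by reprojecting deck corners in scene
for q in [(-165,43),(-165,-43),(205,43),(205,-43)]:
    P=o+q[0]*ex+q[1]*ey;P[2]=55;a=proj("scene",P);print(q,(a-[170,155])*5,(proj("top",P)-[150,185])*4)
s=read_state();print(s["time"])
E
```

```text
[ 613.67455549 -260.0098676    55.        ] [ 533.62946826 -277.40797303   55.        ] [456.82170613  80.73757502  55.        ] [538.8473239   90.36127267  55.        ] 81.91404068748213 366.289046940414 82.5882408468273
ex [-0.20969167  0.97776756  0.        ] yaw 102.10428396440506 yaw from rear edge 102.26272290053717 origin [ 539.05288625 -107.37727275    0.        ]
knob top-plane [ 568.88403937 -236.25183412   83.        ] [np.float64(-132.26470987764864), np.float64(-2.1440117738947526), np.float64(83.0)]
knob tri [ 568.28620858 -235.53210284   83.41745844] 1.7654060885214868 [np.float64(-131.43561983978793), np.float64(-1.7103938819815558), np.float64(83.41745843984762)]
paddle tri [500.69819235  72.6491732  174.97792808] 0.2413881384107373 [np.float64(184.06667880594682), np.float64(-0.2480706732735777), np.float64(174.97792807915908)]
((231.4980010986328, 229.04586791992188), (9.062362670898438, 75.9056396484375), 78.43986511230469)
brass 0.5 (296, 222, 2, 2)
brass 0.0 (295, 216, 1, 1)
brass 8.5 (304, 212, 4, 4)
brass 0.0 (293, 210, 2, 1)
(-165, 43) [655.09443238 428.37168656] [691.12167366 169.68969038]
(-165, -43) [713.93357506 343.92256084] [657.8907437   38.36563881]
(205, 43) [ 71.24002848 262.59766948] [118.23722577 308.1219654 ]
(205, -43) [155.02955488 196.52137998] [ 90.05427315 175.14562549]
0.1
```

Request:
arm_command(plan=[{"tx": -0.045,"ty": -0.039,"tz": -0.006,"fingers": -1},{"tx": -0.045,"ty": -0.039,"tz": -0.006,"fingers": -1},{"tx": -0.045,"ty": -0.039,"tz": -0.006,"fingers": -1},{"tx": -0.045,"ty": -0.039,"tz": -0.006,"fingers": -1},{"tx": -0.045,"ty": -0.039,"tz": -0.006,"fingers": -1}])

```text
schema error: expected keys tx, ty, tz, yaw, fingers
```

Request:
arm_command(plan=[{"tx": -0.045,"ty": -0.039,"tz": 0,"fingers": -1},{"tx": -0.045,"ty": -0.039,"tz": 0,"fingers": -1},{"tx": -0.045,"ty": -0.039,"tz": 0,"fingers": -1},{"tx": -0.04,"ty": -0.035,"tz": 0,"fingers": -1},{"fingers": -1}])

```text
schema error: expected keys tx, ty, tz, yaw, fingers
```

Request:
arm_command(plan=[{"tx": -0.045,"ty": -0.039,"tz": -0.006,"yaw": 0,"fingers": -1},{"tx": -0.045,"ty": -0.039,"tz": -0.006,"yaw": 0,"fingers": -1},{"tx": -0.045,"ty": -0.039,"tz": -0.006,"yaw": 0,"fingers": -1},{"tx": -0.045,"ty": -0.039,"tz": -0.006,"yaw": 0,"fingers": -1},{"tx": -0.045,"ty": -0.039,"tz": -0.006,"yaw": 0,"fingers": -1}])

```text
time: 0.72
ee_pos: [352.4, 332.3, 224.1]
ee_rot: [0.164, 0.987, -0.0, -0.0]
ft_force: [1.3, -0.7, -0.3]
grip_width: 0.1
grasp_force: 0.0
```

Request:
arm_command(plan=[{"tx": -0.045,"ty": -0.039,"tz": 0,"yaw": 0,"fingers": -1},{"tx": -0.045,"ty": -0.039,"tz": 0,"yaw": 0,"fingers": -1},{"tx": -0.045,"ty": -0.039,"tz": 0,"yaw": 0,"fingers": -1},{"tx": -0.04,"ty": -0.035,"tz": 0,"yaw": 0,"fingers": -1},{"tx": 0,"ty": 0,"tz": 0,"yaw": 0,"fingers": -1}])

```text
time: 1.35
ee_pos: [469.9, 129.4, 224.0]
ee_rot: [0.167, 0.986, -0.001, 0.0]
ft_force: [-0.3, 0.6, 0.0]
grip_width: -0.2
grasp_force: 0.0
```

Request:
arm_command(plan=[{"tx": -0.024,"ty": -0.0215,"tz": 0,"yaw": 0,"fingers": -1},{"tx": -0.023,"ty": -0.0215,"tz": 0,"yaw": 0,"fingers": -1},{"tx": 0,"ty": 0,"tz": 0,"yaw": 10,"fingers": -1},{"tx": 0,"ty": 0,"tz": 0,"yaw": 10,"fingers": -1},{"tx": 0,"ty": 0,"tz": 0.01,"yaw": 10,"fingers": -1}])

```text
time: 1.98
ee_pos: [498.9, 79.1, 214.1]
ee_rot: [0.416, 0.91, 0.0, 0.0]
ft_force: [0.1, -0.2, 0.7]
grip_width: 0.2
grasp_force: 0.0
```

Request:
arm_command(plan=[{"tx": 0,"ty": 0,"tz": 0.01,"yaw": 10,"fingers": -1},{"tx": 0,"ty": 0,"tz": 0.005,"yaw": 10,"fingers": -1},{"tx": 0,"ty": 0,"tz": 0.005,"yaw": 9,"fingers": -1},{"tx": 0,"ty": 0,"tz": 0,"yaw": 0,"fingers": -1},{"tx": 0,"ty": 0,"tz": 0,"yaw": 0,"fingers": -1}])

```text
time: 2.6
ee_pos: [498.8, 78.6, 194.1]
ee_rot: [0.627, 0.779, 0.0, -0.0]
ft_force: [0.2, -0.7, -0.3]
grip_width: 0.4
grasp_force: 0.0
```

```bash
python3 - <<'E'
from h import *
from scipy.spatial.transform import Rotation as Ro
s=read_state();M=Ro.from_quat(s["ee_rot"]).as_matrix();print(np.round(s["ee_pos"],1),np.round(M,3),np.round(s["joint_positions"],2),s["ft_force"])
ex=np.array([-.2097,.9778,0]);ey=np.array([-.9778,-.2097,0]);d=s["ee_pos"]-[539.05,-107.4,0];print(d@ex,d@ey)
f=grab_frame("scene")[:,:,::-1];cv2.imwrite("pics/s1.png",cv2.resize(f[90:260,150:330],(630,595),interpolation=2))
E
```

```text
[498.8  78.6 194.1] [[-0.215  0.977 -0.   ]
 [ 0.977  0.215  0.   ]
 [ 0.    -0.    -1.   ]] [-0.66  0.25  0.5   1.89 -0.14  1.04  0.11] [ 0.16832696 -0.6639132  -0.29306956]
190.31479576438323 0.38384205187689413
```

View pics/s1.png

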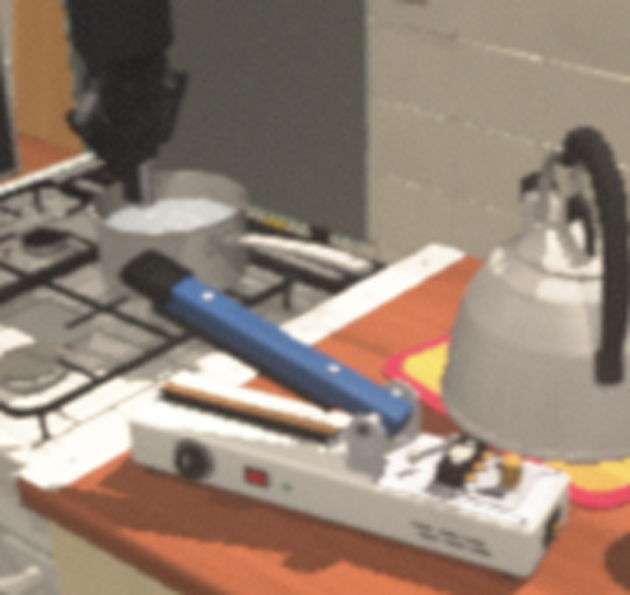

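```bash
python3 - <<'E'
from h import *
for z in (194,175,215):
  print(z,(proj("scene",[498.8,78.6,z])-[150,90])*3.5, proj("top",[498.8,78.6,z]))
f=grab_frame("top")[:,:,::-1];cv2.imwrite("pics/t1.png",cv2.resize(f[185:275,130:330],(800,360),interpolation=2))
E
```

```text
194 [146.69113747 244.1711224 ] [164.86940216 241.92271547]
175 [149.17900474 265.47772669] [167.48867091 242.26080166]
215 [143.88794701 220.16402577] [161.83703917 241.53130851]
```

View pics/t1.png

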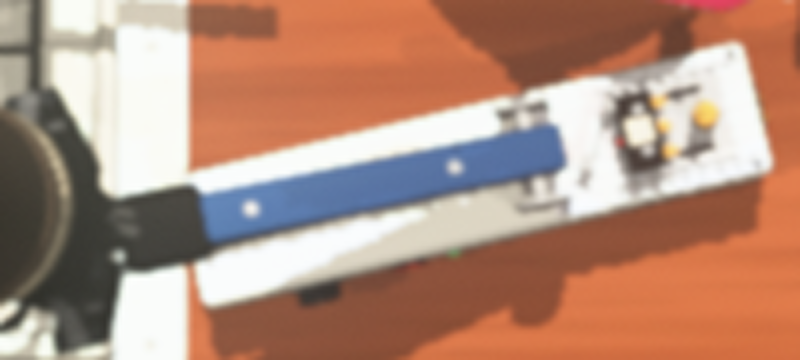

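Request:
arm_command(plan=[{"tx": 0,"ty": 0,"tz": 0.005,"yaw": 0,"fingers": -1},{"tx": 0,"ty": 0,"tz": 0.005,"yaw": 0,"fingers": -1},{"tx": 0,"ty": 0,"tz": 0.005,"yaw": 0,"fingers": -1},{"tx": 0,"ty": 0,"tz": 0.005,"yaw": 0,"fingers": -1},{"tx": 0,"ty": 0,"tz": 0.005,"yaw": 0,"fingers": -1}])

```text
time: 3.32
ee_pos: [498.9, 78.0, 168.6]
ee_rot: [0.628, 0.778, -0.0, -0.0]
ft_force: [-0.9, -0.3, -0.7]
grip_width: -0.2
grasp_force: 0.0
```

```bash
python3 - <<'E'
from h import *
f=grab_frame("scene")[:,:,::-1]
cv2.imwrite("pics/s2.png",cv2.resize(f[110:200,160:280],(800,600),interpolation=2))
print(read_state()["ee_pos"],(proj("scene",read_state()["ee_pos"])-[160,110])*6.667)
E
```

```text
[498.51286201  78.02587718 168.03663864] [219.62585386 387.65210251]
```

View pics/s2.png

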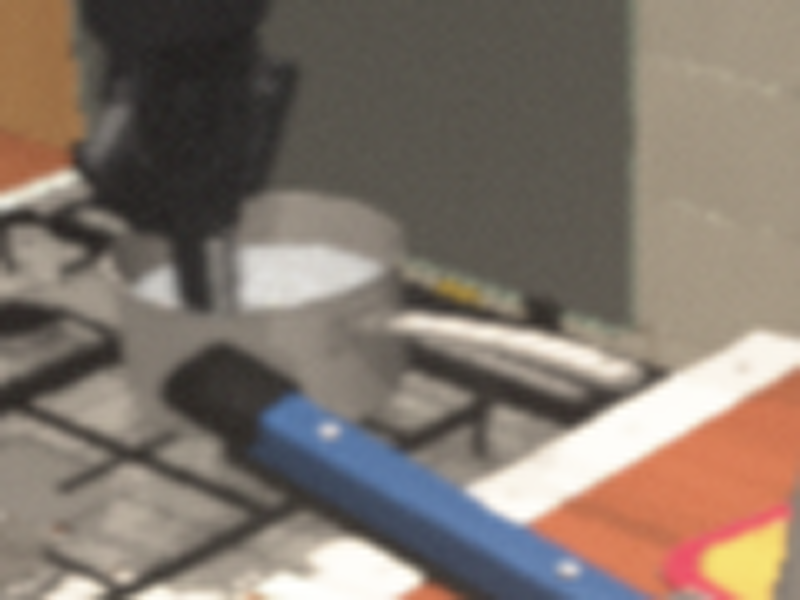

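The visible fingertip at (205,310) sits about 12 px higher than the reported TCP projects, and there is no contact force yet. I'll keep descending by feel.

Request:
arm_command(plan=[{"tx": 0,"ty": 0,"tz": 0.004,"yaw": 0,"fingers": -1},{"tx": 0,"ty": 0,"tz": 0.004,"yaw": 0,"fingers": -1},{"tx": 0,"ty": 0,"tz": 0.004,"yaw": 0,"fingers": -1}])

```text
time: 3.75
ee_pos: [498.9, 78.1, 156.8]
ee_rot: [0.628, 0.778, 0.0, -0.0]
ft_force: [-0.7, -0.2, 0.2]
grip_width: -0.3
grasp_force: 0.0
```

Request:
arm_command(plan=[{"tx": 0,"ty": 0,"tz": 0.004,"yaw": 0,"fingers": -1},{"tx": 0,"ty": 0,"tz": 0.004,"yaw": 0,"fingers": -1}])

```text
time: 4.0
ee_pos: [498.9, 78.1, 148.8]
ee_rot: [0.628, 0.778, 0.0, -0.0]
ft_force: [-0.1, -0.4, -0.7]
grip_width: -0.0
grasp_force: 0.0
```

```bash
python3 - <<'E'
from h import *
f=grab_frame("scene")[:,:,::-1];g=grab_frame("top")[:,:,::-1]
a=cv2.resize(f[110:210,160:293],(400,300),interpolation=2);b=cv2.resize(g[190:290,110:243],(400,300),interpolation=2)
cv2.imwrite("pics/st3.png",np.hstack([a,b]));s=read_state()
print(s["ee_pos"],s["ft_force"],proj("scene",s["ee_pos"]),proj("top",s["ee_pos"]))
E
```

```text
[498.63233222  77.99287423 148.531836  ] [0.40809049 0.05381814 0.58847163] [193.69254619 174.23035693] [171.21928284 242.77486929]
```

View pics/st3.png

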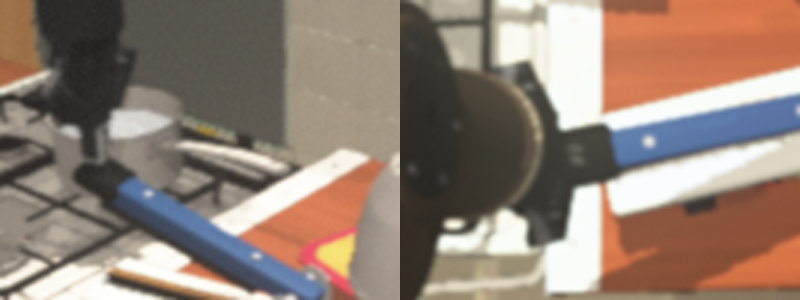

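Request:
arm_command(plan=[{"tx": 0,"ty": 0,"tz": 0.003,"yaw": 0,"fingers": -1}])

```text
time: 4.22
ee_pos: [499.2, 78.1, 146.1]
ee_rot: [0.628, 0.778, 0.0, 0.0]
ft_force: [-0.1, 0.4, 1.3]
grip_width: 0.1
grasp_force: 0.9
```

Request:
arm_command(plan=[{"tx": 0,"ty": 0,"tz": 0.003,"yaw": 0,"fingers": -1}])

```text
time: 4.35
ee_pos: [499.2, 78.3, 143.1]
ee_rot: [0.628, 0.778, 0.0, 0.0]
ft_force: [-0.6, 0.2, 2.9]
grip_width: -0.0
grasp_force: 0.9
```

Request:
arm_command(plan=[{"tx": 0,"ty": 0,"tz": 0.003,"yaw": 0,"fingers": -1}])

```text
time: 4.47
ee_pos: [499.1, 78.2, 140.0]
ee_rot: [0.628, 0.778, 0.0, 0.0]
ft_force: [0.2, 0.9, 2.1]
grip_width: 0.3
grasp_force: 0.9
```

Request:
arm_command(plan=[{"tx": 0,"ty": 0,"tz": 0.003,"yaw": 0,"fingers": -1}])

```text
time: 4.6
ee_pos: [499.0, 78.2, 136.9]
ee_rot: [0.628, 0.778, 0.0, 0.0]
ft_force: [-0.2, -0.1, 1.4]
grip_width: -0.0
grasp_force: 0.9
```

Request:
arm_command(plan=[{"tx": 0.002,"ty": 0,"tz": 0.007,"yaw": 0,"fingers": -1},{"tx": 0.002,"ty": 0,"tz": 0.007,"yaw": 0,"fingers": -1},{"tx": 0.002,"ty": 0,"tz": 0.007,"yaw": 0,"fingers": -1},{"tx": 0.002,"ty": 0,"tz": 0.007,"yaw": 0,"fingers": -1},{"tx": 0.001,"ty": 0,"tz": 0.007,"yaw": 0,"fingers": -1}])

```text
time: 5.22
ee_pos: [497.0, 87.0, 101.5]
ee_rot: [0.628, 0.778, -0.0, -0.0]
ft_force: [0.1, 1.2, 1.2]
grip_width: -0.1
grasp_force: 0.8
```

Request:
arm_command(plan=[{"tx": 0.0,"ty": 0,"tz": 0.005,"yaw": 0,"fingers": -1},{"tx": 0,"ty": 0,"tz": 0.005,"yaw": 0,"fingers": -1}])

```text
time: 5.48
ee_pos: [496.7, 87.0, 91.6]
ee_rot: [0.628, 0.778, -0.0, -0.0]
ft_force: [-0.1, 1.9, 1.3]
grip_width: 0.2
grasp_force: 0.9
```

Request:
arm_command(plan=[{"tx": 0,"ty": 0,"tz": 0.004,"yaw": 0,"fingers": -1},{"tx": 0,"ty": 0,"tz": 0.003,"yaw": 0,"fingers": -1}])

```text
time: 5.72
ee_pos: [496.9, 86.8, 84.7]
ee_rot: [0.628, 0.778, -0.0, -0.0]
ft_force: [-0.8, 0.7, 2.5]
grip_width: 0.0
grasp_force: 0.9
```

Request:
arm_command(plan=[{"tx": 0,"ty": 0,"tz": 0.003,"yaw": 0,"fingers": -1}])

```text
time: 5.85
ee_pos: [496.9, 86.8, 81.8]
ee_rot: [0.628, 0.778, -0.0, -0.0]
ft_force: [-1.1, 0.2, 2.8]
grip_width: -0.1
grasp_force: 0.9
```

Request:
arm_command(plan=[{"tx": 0,"ty": 0,"tz": 0.002,"yaw": 0,"fingers": -1}])

```text
time: 5.98
ee_pos: [496.9, 86.9, 79.9]
ee_rot: [0.628, 0.778, -0.0, -0.0]
ft_force: [-0.1, 0.9, 1.4]
grip_width: -0.1
grasp_force: 0.9
```

Request:
arm_command(plan=[{"tx": 0,"ty": 0,"tz": 0.002,"yaw": 0,"fingers": -1}])

```text
time: 6.1
ee_pos: [497.0, 86.9, 77.9]
ee_rot: [0.628, 0.778, 0.0, -0.0]
ft_force: [-0.6, 0.9, 2.3]
grip_width: 0.2
grasp_force: 0.9
```

Request:
arm_command(plan=[{"tx": 0,"ty": 0,"tz": 0.002,"yaw": 0,"fingers": -1}])

```text
time: 6.22
ee_pos: [497.1, 86.9, 75.9]
ee_rot: [0.628, 0.778, 0.0, 0.0]
ft_force: [-0.8, 0.9, 1.3]
grip_width: -0.2
grasp_force: 0.9
```

Request:
arm_command(plan=[{"tx": 0,"ty": 0,"tz": 0.002,"yaw": 0,"fingers": -1}])

```text
time: 6.35
ee_pos: [497.0, 86.9, 73.9]
ee_rot: [0.628, 0.778, 0.0, 0.0]
ft_force: [-0.1, 1.0, 1.5]
grip_width: 0.2
grasp_force: 0.9
```

Request:
arm_command(plan=[{"tx": 0,"ty": 0,"tz": 0.002,"yaw": 0,"fingers": -1}])

```text
time: 6.48
ee_pos: [497.1, 86.9, 71.9]
ee_rot: [0.628, 0.778, 0.0, 0.0]
ft_force: [-0.6, 1.5, 1.9]
grip_width: -0.1
grasp_force: 0.9
```

```bash
cat >> h.py <<'E'
O=np.array([539.05,-107.4,0]);EX=np.array([-.2097,.9778,0]);EY=np.array([-.9778,-.2097,0])
def L(x,y,z): return O+x*EX+y*EY+[0,0,z]
def blue():
    f=grab_frame("scene")[:,:,::-1].copy();h=cv2.cvtColor(f,cv2.COLOR_BGR2HSV)
    m=cv2.inRange(h,(100,120,50),(125,255,255));m[:140]=0;m[240:]=0;m[:,:170]=0;m[:,290:]=0
    c=max(cv2.findContours(m,0,2)[0],key=cv2.contourArea);return cv2.minAreaRect(c),c
E
python3 - <<'E'
from h import *
r,c=blue();print(r)
p=c[:,0,:];print("left",p[p[:,0].argmin()],"right",p[p[:,0].argmax()],"top",p[p[:,1].argmin()])
for a in (0,.05,.1,.15,.31):
    q=[]
    for r in (60,180):   # top face line of arm, 11 mm above pivot line
        X=L(-20+r*np.cos(a)-11*np.sin(a),0,98+r*np.sin(a)+11*np.cos(a)); q.append(proj("scene",X))
    d=q[1]-q[0];print(a,np.round(q,1),np.degrees(np.arctan2(d[1],d[0])))
E
```

```text
((212.7000274658203, 192.60000610351562), (6.260990142822266, 2.236067771911621), 26.56505012512207)
left [210 191] right [216 193] top [210 191]
0 [[239.6 197.5]
 [203.7 188.3]] -165.62782645533935
0.05 [[239.8 196.7]
 [203.6 185.7]] -163.08614233979108
0.1 [[240.  195.8]
 [203.7 183. ]] -160.6037021097275
0.15 [[240.2 195. ]
 [203.9 180.4]] -158.17537059711108
0.31 [[241.3 192.5]
 [205.5 172.4]] -150.70830510827338
```

```bash
python3 - <<'E'
from h import *
f=grab_frame("scene").astype(int);cv2.imwrite("pics/s4.png",f[:,:,::-1].astype(np.uint8))
R,G,B=f[...,0],f[...,1],f[...,2]
m=((B>R+35)&(B>G+15)).astype(np.uint8);m[:140]=0;m[240:]=0;m[:,:170]=0;m[:,290:]=0
f0=cv2.imread("pics/scene0.png").astype(int);m0=((f0[...,0]>f0[...,2]+35)&(f0[...,0]>f0[...,1]+15)).astype(np.uint8);m0[:140]=0;m0[240:]=0;m0[:,:170]=0;m0[:,290:]=0
for M in (m0,m):
    for u in range(195,270,6):
        v=np.flatnonzero(M[:,u]); print(u,(v.min(),v.max(),len(v)) if len(v) else None,end=" | ")
    print(M.sum())
E
```

```text
195 None | 201 (np.int64(171), np.int64(175), 5) | 207 (np.int64(171), np.int64(178), 8) | 213 (np.int64(174), np.int64(182), 9) | 219 (np.int64(177), np.int64(185), 9) | 225 (np.int64(181), np.int64(189), 9) | 231 (np.int64(185), np.int64(192), 8) | 237 (np.int64(189), np.int64(196), 8) | 243 (np.int64(192), np.int64(199), 8) | 249 (np.int64(196), np.int64(202), 7) | 255 (np.int64(199), np.int64(206), 8) | 261 (np.int64(202), np.int64(209), 8) | 267 (np.int64(206), np.int64(206), 1) | 512
195 None | 201 (np.int64(188), np.int64(193), 6) | 207 (np.int64(192), np.int64(194), 3) | 213 (np.int64(190), np.int64(196), 7) | 219 (np.int64(192), np.int64(197), 6) | 225 (np.int64(194), np.int64(199), 6) | 231 (np.int64(195), np.int64(200), 6) | 237 (np.int64(197), np.int64(202), 6) | 243 (np.int64(201), np.int64(203), 3) | 249 (np.int64(200), np.int64(205), 6) | 255 (np.int64(202), np.int64(206), 5) | 261 (np.int64(202), np.int64(208), 7) | 267 None | 395
```

Request:
arm_command(plan=[{"tx": 0,"ty": 0,"tz": 0.002,"yaw": 0,"fingers": -1}])

```text
time: 6.7
ee_pos: [497.3, 86.8, 71.3]
ee_rot: [0.628, 0.778, 0.0, -0.0]
ft_force: [-11.8, -0.5, 42.2]
grip_width: 0.1
grasp_force: 21.0
```

Request:
arm_command(plan=[{"tx": 0,"ty": 0,"tz": -0.01,"yaw": 0,"fingers": -1},{"tx": 0,"ty": 0,"tz": -0.04,"yaw": 0,"fingers": -1},{"tx": 0,"ty": 0,"tz": -0.03,"yaw": 0,"fingers": -1}])

```text
time: 7.08
ee_pos: [497.1, 86.4, 151.2]
ee_rot: [0.628, 0.778, -0.0, 0.0]
ft_force: [-0.1, 1.0, -0.2]
grip_width: 0.1
grasp_force: 0.0
```

```bash
python3 - <<'E'
from h import *
s=read_state();print(s["ee_pos"],s["ft_force"])
f=grab_frame("scene").astype(int);R,G,B=f[...,0],f[...,1],f[...,2]
m=((B>R+35)&(B>G+15)).astype(np.uint8);m[:140]=0;m[240:]=0;m[:,:170]=0;m[:,290:]=0
print([(u,np.flatnonzero(m[:,u]).min()) for u in range(201,262,6) if m[:,u].any()])
k=L(-131.5,-2,83);d=k-s["ee_pos"];print(k,d,d@EX,d@-EY)
E
```

```text
[497.14088678  86.38316467 151.22320952] [-0.06707936  0.99607771 -0.18330751]
[(201, np.int64(188)), (207, np.int64(189)), (213, np.int64(190)), (219, np.int64(192)), (225, np.int64(194)), (231, np.int64(195)), (237, np.int64(197)), (243, np.int64(201)), (249, np.int64(200)), (255, np.int64(202)), (261, np.int64(202))]
[ 568.58115 -235.5613    83.     ] [  71.44026322 -321.94446467  -68.22320952] -329.7783207529649 2.3425351371352683
```

Request:
arm_command(plan=[{"tx": -0.055,"ty": 0,"tz": 0,"yaw": 0,"fingers": -0.1},{"tx": -0.055,"ty": 0,"tz": 0,"yaw": 0,"fingers": -0.1},{"tx": -0.055,"ty": 0,"tz": 0,"yaw": 0,"fingers": -0.1},{"tx": -0.055,"ty": 0,"tz": 0,"yaw": 0,"fingers": -0.1},{"tx": -0.055,"ty": 0,"tz": 0,"yaw": 0,"fingers": -0.1}])

```text
time: 7.75
ee_pos: [555.0, -183.9, 149.8]
ee_rot: [0.628, 0.778, -0.0, 0.0]
ft_force: [0.2, 0.7, -0.5]
grip_width: 38.6
grasp_force: 0.0
```

Request:
arm_command(plan=[{"tx": -0.045,"ty": 0,"tz": 0,"yaw": 0,"fingers": -0.1},{"tx": -0.01,"ty": 0,"tz": 0,"yaw": 0,"fingers": -0.1},{"tx": 0,"ty": 0,"tz": 0,"yaw": 0,"fingers": -0.1},{"tx": 0,"ty": 0,"tz": 0,"yaw": 0,"fingers": -0.1}])

```text
time: 8.25
ee_pos: [566.6, -233.8, 149.7]
ee_rot: [0.628, 0.779, 0.0, -0.001]
ft_force: [-0.2, 0.2, -0.1]
grip_width: 38.3
grasp_force: 0.0
```

```bash
python3 - <<'E'
from h import *
from scipy.spatial.transform import Rotation as Ro
s=read_state();M=Ro.from_quat(s["ee_rot"]).as_matrix()
k=L(-131.5,-2,83);d=k-s["ee_pos"];print(s["ee_pos"],s["grip_width"],M.T@d)
f=grab_frame("scene")[:,:,::-1];g=grab_frame("top")[:,:,::-1]
cv2.imwrite("pics/k_s.png",f);cv2.imwrite("pics/k_t.png",g)
a=cv2.resize(f[150:250,230:330],(400,400),interpolation=2);b=cv2.resize(g[165:265,240:340],(400,400),interpolation=2)
cv2.imwrite("pics/k.png",np.hstack([a,b]))
for z in (0,20,35): print(z,(proj("scene",s["ee_pos"]+[0,0,z])-[230,150])*4,(proj("top",s["ee_pos"]+[0,0,z])-[240,165])*4+[400,0])
E
```

```text
[ 566.58060145 -233.83054255  149.71078847] 38.278292221343634 [-2.19885203  1.60032375 66.70780335]
0 [264.42395125 194.05083381] [667.19377023 178.2058455 ]
20 [265.51551695 167.1458015 ] [669.00891867 173.88861729]
35 [266.34952542 146.58906863] [670.42467405 170.52132297]
```

View pics/k.png

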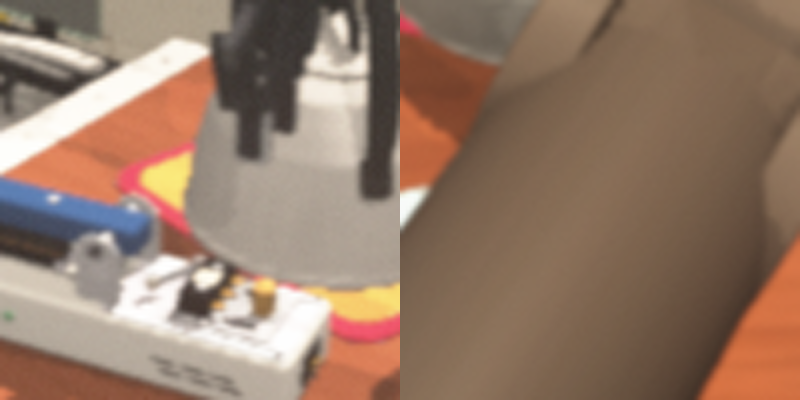

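Request:
arm_command(plan=[{"tx": -0.002,"ty": 0.0015,"tz": 0.03,"yaw": 0,"fingers": -0.1},{"tx": 0,"ty": 0,"tz": 0.03,"yaw": 0,"fingers": -0.1},{"tx": 0,"ty": 0,"tz": 0.025,"yaw": 0,"fingers": -0.1},{"tx": 0,"ty": 0,"tz": 0.01,"yaw": 0,"fingers": -0.1},{"tx": 0,"ty": 0,"tz": 0.005,"yaw": 0,"fingers": -0.1}])

```text
time: 8.98
ee_pos: [568.7, -236.9, 50.1]
ee_rot: [0.628, 0.778, 0.0, 0.0]
ft_force: [-0.3, -1.0, -0.4]
grip_width: 38.8
grasp_force: 0.0
```

Request:
arm_command(plan=[{"tx": 0,"ty": 0,"tz": 0.005,"yaw": 0,"fingers": -0.1},{"tx": 0,"ty": 0,"tz": 0.005,"yaw": 0,"fingers": -0.1}])

```text
time: 9.22
ee_pos: [569.0, -237.5, 40.4]
ee_rot: [0.628, 0.778, 0.0, 0.001]
ft_force: [-0.2, -0.9, -0.1]
grip_width: 38.1
grasp_force: 0.0
```

Request:
arm_command(plan=[{"tx": 0,"ty": 0,"tz": 0.005,"yaw": 0,"fingers": -0.1},{"tx": 0,"ty": 0,"tz": 0.005,"yaw": 0,"fingers": -0.1}])

```text
time: 9.48
ee_pos: [568.5, -237.5, 29.8]
ee_rot: [0.628, 0.778, 0.0, 0.0]
ft_force: [-0.3, 0.4, 0.2]
grip_width: 38.4
grasp_force: 0.0
```

```bash
python3 - <<'E'
from h import *
s=read_state();print(s["ee_pos"],s["grip_width"],s["ft_force"])
f=grab_frame("scene")[:,:,::-1]
cv2.imwrite("pics/g_s.png",cv2.resize(f[170:250,240:330],(675,600),interpolation=2))
E
```

```text
[ 568.47591976 -237.45038207   29.8175204 ] 38.407407387640674 [-0.26633387  0.36500829  0.23697911]
```

View pics/g_s.png

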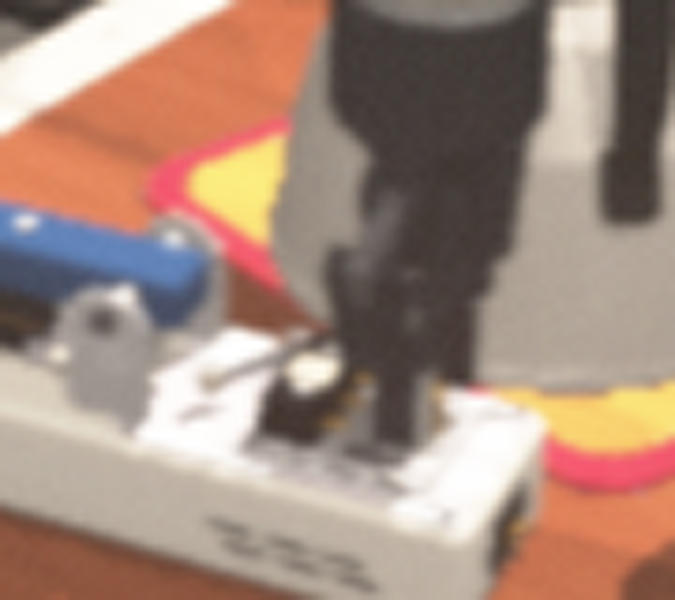

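Request:
arm_command(plan=[{"tx": 0,"ty": 0,"tz": 0,"yaw": 0,"fingers": -1},{"tx": 0,"ty": 0,"tz": 0,"yaw": 0,"fingers": -1},{"tx": 0,"ty": 0,"tz": 0,"yaw": 0,"fingers": -1},{"tx": 0,"ty": 0,"tz": 0,"yaw": 0,"fingers": -1}], grip_force=60)

```text
time: 10.02
ee_pos: [567.6, -237.6, 30.2]
ee_rot: [0.628, 0.778, -0.0, -0.0]
ft_force: [-5.7, 0.5, 4.8]
grip_width: 13.3
grasp_force: 58.7
```

```bash
python3 - <<'E'
from h import *
s=read_state();d=s["ee_pos"]-O;F=s["ft_force"];print(s["ee_pos"],d@EX,d@EY,s["grip_width"],s["grasp_force"],F@EX,F@EY,F[2])
E
```

```text
[ 567.59319538 -237.5760498    30.16371947] -133.27164957053853 -0.6116187993158204 13.306596067685637 58.73413860797882 1.6763746426721302 5.448745683964893 4.841822341415842
```

```bash
python3 - <<'E'
from h import *
for x in (-150,-142,-132,-121,-110): print(x,[np.round(proj("scene",L(x,y,68)),1) for y in (19,33)], np.round(proj("scene",L(x,-2,83)),1))
f=grab_frame("scene")
# brass mask now vs. before
h0=cv2.cvtColor(cv2.imread("pics/scene0.png"),cv2.COLOR_BGR2HSV);h1=cv2.cvtColor(f,cv2.COLOR_RGB2HSV)
for h in (h0,h1):
    m=cv2.inRange(h,(15,120,80),(30,255,255))[210:235,270:310]
    for r in m[::2]: print("".join("#" if v else "." for v in r))
    print()
v=cv2.cvtColor(f,cv2.COLOR_RGB2GRAY)[212:234:2,278:306];print(v)
E
```

```text
-150 [array([299.4, 230.3]), array([297.3, 233.1])] [302.6 221.6]
-142 [array([296.6, 229.5]), array([294.5, 232.3])] [299.8 220.8]
-132 [array([293.1, 228.6]), array([291. , 231.3])] [296.4 219.9]
-121 [array([289.3, 227.5]), array([287.2, 230.3])] [292.6 218.9]
-110 [array([285.5, 226.5]), array([283.4, 229.2])] [288.8 217.9]
........................................
........................................
........................................
........................................
........................................
..................#.....####............
...............##.......####.........###
........................####............
.............##.........###.............
........................................
........................................
........................................
........................................

........................................
........................................
........................................
........................................
........................................
..................#............
[... 885 characters left out ...]
 90 129 155 140 103  82  69  72  85 112 160 199 194 145  87  67  68  68
   85 112 127 107  93 145 188 199 203 208]
 [ 61  62  64  59  63  65  72  98 127 146 162 189 183 133  81  65  66  69
   81 112 126 123 158 222 248 250 249 247]
 [ 59  59  56  63  79 102 117 134 153 162 164 159 154 132  95  74  68  69
   88 118 147 196 231 240 240 239 248 252]
 [ 89  72  64  70  91 112 131 134 134 134 132 129 136 147 144 137 122 114
  129 152 177 216 236 238 245 251 252 252]
 [164 161 188 194 169 155 144 126 108 101  99 102 122 144 154 158 158 158
  172 200 223 236 240 246 251 252 252 252]
 [183 178 182 192 188 169 155 151 159 165 167 160 146 132 123 134 163 197
  232 242 238 238 247 252 252 253 252 251]]
```

Request:
arm_command(plan=[{"tx": 0.002,"ty": -0.001,"tz": -0.001,"yaw": 0,"fingers": -1},{"tx": 0.002,"ty": 0,"tz": 0,"yaw": 0,"fingers": -1}])

```text
time: 10.32
ee_pos: [567.3, -236.2, 30.4]
ee_rot: [0.629, 0.778, -0.001, 0.002]
ft_force: [3.7, -10.2, -13.8]
grip_width: 13.2
grasp_force: 59.2
```

```bash
cat > st.py <<'E'
from h import *
s=read_state();d=s["ee_pos"]-O;F=s["ft_force"];print(round(s["time"],2),"x %.2f y %.2f z %.2f"%(d@EX,d@EY,d[2]),"F %.1f %.1f %.1f"%(F@EX,F@EY,F[2]),s["grip_width"],s["grasp_force"],s["moment"])
E
python3 st.py
```

```text
10.32 x -131.85 y -0.62 z 30.38 F -10.7 -1.5 -13.8 13.213036198079516 59.24716293811798 [-1.9911011  -0.90934011  0.0827624 ]
```

Request:
arm_command(plan=[{"tx": 0.002,"ty": 0,"tz": 0,"yaw": 0,"fingers": -1},{"tx": 0.002,"ty": 0,"tz": 0,"yaw": 0,"fingers": -1}])

```text
time: 10.58
ee_pos: [566.5, -232.5, 30.4]
ee_rot: [0.629, 0.778, -0.001, 0.002]
ft_force: [3.8, -9.8, -14.7]
grip_width: 13.4
grasp_force: 59.3
```

```bash
python3 st.py
```

```text
10.57 x -128.05 y -0.63 z 30.37 F -10.4 -1.7 -14.7 13.434930637964218 59.33094084262848 [-2.00667325 -0.88068303 -0.01411371]
```

Request:
arm_command(plan=[{"tx": 0.003,"ty": 0,"tz": 0.0007,"yaw": 0,"fingers": -1},{"tx": 0.003,"ty": 0,"tz": 0,"yaw": 0,"fingers": -1},{"tx": 0.003,"ty": 0,"tz": 0,"yaw": 0,"fingers": -1},{"tx": 0.002,"ty": 0,"tz": 0,"yaw": 0,"fingers": -1}])

```text
time: 11.08
ee_pos: [564.4, -222.2, 30.3]
ee_rot: [0.629, 0.777, -0.001, 0.002]
ft_force: [2.8, -10.5, -9.2]
grip_width: 13.4
grasp_force: 60.0
```

```bash
python3 st.py
```

```text
11.07 x -117.51 y -0.68 z 30.31 F -10.8 -0.6 -9.2 13.358222689386011 60.030285716056824 [-2.05462055 -0.50961304  0.03316811]
```

Request:
arm_command(plan=[{"tx": 0.001,"ty": 0,"tz": 0.0005,"yaw": 0,"fingers": -1},{"tx": 0.001,"ty": 0,"tz": 0,"yaw": 0,"fingers": -1}])

```text
time: 11.32
ee_pos: [564.1, -220.8, 30.3]
ee_rot: [0.629, 0.777, -0.001, 0.003]
ft_force: [1.3, -10.0, -4.9]
grip_width: 13.4
grasp_force: 60.5
```

Request:
arm_command(plan=[{"tx": 0.001,"ty": 0,"tz": 0,"yaw": 0,"fingers": -1},{"tx": 0.001,"ty": 0,"tz": 0,"yaw": 0,"fingers": -1}])

```text
time: 11.58
ee_pos: [563.7, -218.8, 30.3]
ee_rot: [0.629, 0.777, -0.001, 0.003]
ft_force: [0.3, -10.4, -3.9]
grip_width: 13.3
grasp_force: 60.5
```

Request:
arm_command(plan=[{"tx": 0.001,"ty": 0,"tz": 0,"yaw": 0,"fingers": -1},{"tx": 0.001,"ty": 0,"tz": 0,"yaw": 0,"fingers": -1}])

```text
time: 11.82
ee_pos: [563.2, -216.8, 30.3]
ee_rot: [0.629, 0.777, -0.001, 0.003]
ft_force: [0.8, -10.1, -4.0]
grip_width: 13.2
grasp_force: 60.5
```

Request:
arm_command(plan=[{"tx": 0.001,"ty": 0,"tz": 0,"yaw": 0,"fingers": -1}])

```text
time: 11.95
ee_pos: [563.0, -215.9, 30.3]
ee_rot: [0.629, 0.777, -0.001, 0.003]
ft_force: [0.9, -9.0, -3.1]
grip_width: 13.2
grasp_force: 60.5
```

Request:
arm_command(plan=[{"tx": 0.001,"ty": 0,"tz": 0,"yaw": 0,"fingers": -1}])

```text
time: 12.08
ee_pos: [562.9, -215.3, 30.3]
ee_rot: [0.629, 0.777, -0.001, 0.003]
ft_force: [1.8, -11.5, -5.2]
grip_width: 13.2
grasp_force: 60.3
```

Request:
arm_command(plan=[{"tx": 0.001,"ty": 0,"tz": 0,"yaw": 0,"fingers": -1}])

```text
time: 12.2
ee_pos: [562.8, -214.5, 30.3]
ee_rot: [0.629, 0.777, -0.001, 0.003]
ft_force: [1.7, -12.7, -5.0]
grip_width: 13.2
grasp_force: 60.3
```

Request:
arm_command(plan=[{"tx": 0.001,"ty": 0,"tz": 0,"yaw": 0,"fingers": -1}])

```text
time: 12.32
ee_pos: [562.5, -213.5, 30.3]
ee_rot: [0.629, 0.777, -0.001, 0.003]
ft_force: [1.3, -12.2, -5.3]
grip_width: 13.3
grasp_force: 60.3
```

Request:
arm_command(plan=[{"tx": 0.001,"ty": 0,"tz": 0,"yaw": 0,"fingers": -1}])

```text
time: 12.45
ee_pos: [562.3, -212.6, 30.3]
ee_rot: [0.629, 0.777, -0.001, 0.003]
ft_force: [1.3, -11.5, -5.0]
grip_width: 13.4
grasp_force: 60.3
```

Request:
arm_command(plan=[{"tx": 0.001,"ty": 0,"tz": 0,"yaw": 0,"fingers": -1}])

```text
time: 12.58
ee_pos: [562.1, -211.7, 30.3]
ee_rot: [0.629, 0.777, -0.001, 0.003]
ft_force: [2.5, -12.5, -6.4]
grip_width: 13.3
grasp_force: 60.3
```

Request:
arm_command(plan=[{"tx": 0.001,"ty": 0,"tz": 0,"yaw": 0,"fingers": -1}])

```text
time: 12.7
ee_pos: [562.0, -211.2, 30.3]
ee_rot: [0.629, 0.777, -0.001, 0.004]
ft_force: [3.5, -14.7, -7.3]
grip_width: 13.4
grasp_force: 60.1
```

Request:
arm_command(plan=[{"tx": 0.001,"ty": 0,"tz": 0,"yaw": 0,"fingers": -1}])

```text
time: 12.82
ee_pos: [561.9, -210.6, 30.3]
ee_rot: [0.629, 0.777, -0.001, 0.004]
ft_force: [4.4, -14.8, -8.7]
grip_width: 13.3
grasp_force: 60.0
```

Request:
arm_command(plan=[{"tx": 0.001,"ty": 0,"tz": 0,"yaw": 0,"fingers": -1}])

```text
time: 12.95
ee_pos: [561.8, -210.0, 30.3]
ee_rot: [0.629, 0.777, -0.002, 0.004]
ft_force: [3.8, -15.9, -9.9]
grip_width: 13.2
grasp_force: 60.0
```

Request:
arm_command(plan=[{"tx": 0.001,"ty": 0,"tz": 0,"yaw": 0,"fingers": -1}])

```text
time: 13.08
ee_pos: [561.6, -209.3, 30.3]
ee_rot: [0.63, 0.777, -0.002, 0.004]
ft_force: [4.4, -17.3, -10.3]
grip_width: 13.3
grasp_force: 59.9
```

Request:
arm_command(plan=[{"tx": 0.0005,"ty": 0,"tz": 0,"yaw": 0,"fingers": -1}])

```text
time: 13.2
ee_pos: [561.6, -209.0, 30.3]
ee_rot: [0.63, 0.777, -0.002, 0.004]
ft_force: [3.8, -17.1, -9.4]
grip_width: 13.4
grasp_force: 59.9
```

```bash
cat > av.py <<'E'
from h import *
P=[];F=[]
for i in range(4):
    grab_frame("top");s=read_state();P.append((s["ee_pos"]-O)@EX);F.append(s["ft_force"])
F=np.array(F);print(round(s["time"],2),"x %.2f"%np.mean(P),"F",np.round(F.mean(0)@EX,2),np.round(F@EX,1),"Fz",F.mean(0)[2],s["grip_width"])
E
python3 av.py
```

```text
13.4 x -104.06 F -17.0 [-16.6 -17.6 -17.4 -16.4] Fz -9.428722389977723 13.414803482694374
```

Request:
arm_command(plan=[{"tx": 0.0007,"ty": 0,"tz": 0,"yaw": 0,"fingers": -1}])

```text
time: 13.52
ee_pos: [561.5, -208.6, 30.3]
ee_rot: [0.63, 0.777, -0.002, 0.004]
ft_force: [4.0, -16.9, -10.6]
grip_width: 13.4
grasp_force: 59.8
```

```bash
python3 av.py
```

```text
13.72 x -103.59 F -18.02 [-18.4 -17.5 -17.8 -18.4] Fz -10.392546241618195 12.97735968451085
```

Request:
arm_command(plan=[{"tx": 0.0005,"ty": 0,"tz": 0,"yaw": 0,"fingers": -1}])

```text
time: 13.85
ee_pos: [561.4, -208.3, 30.3]
ee_rot: [0.63, 0.777, -0.002, 0.005]
ft_force: [4.8, -18.8, -11.7]
grip_width: 13.2
grasp_force: 59.8
```

```bash
python3 av.py
```

```text
14.05 x -103.30 F -18.81 [-19.  -19.7 -18.4 -18.1] Fz -10.489836929930684 13.17912222389819
```

Request:
arm_command(plan=[{"tx": 0.0005,"ty": 0,"tz": 0,"yaw": 0,"fingers": -1}])

```text
time: 14.18
ee_pos: [561.4, -208.0, 30.3]
ee_rot: [0.63, 0.777, -0.002, 0.005]
ft_force: [5.6, -19.0, -10.5]
grip_width: 13.3
grasp_force: 59.7
```

```bash
python3 av.py
```

```text
14.38 x -102.97 F -18.66 [-18.4 -19.3 -18.2 -18.8] Fz -11.257414386807207 13.057648327114997
```

Request:
arm_command(plan=[{"tx": 0.0003,"ty": 0,"tz": 0,"yaw": 0,"fingers": -1}])

```text
time: 14.5
ee_pos: [561.3, -207.8, 30.3]
ee_rot: [0.63, 0.777, -0.002, 0.005]
ft_force: [4.5, -19.4, -11.1]
grip_width: 12.9
grasp_force: 59.7
```

```bash
python3 av.py
```

```text
14.7 x -102.80 F -19.31 [-20.  -17.9 -19.8 -19.6] Fz -10.865789513836791 13.564547682917421
```

Request:
arm_command(plan=[{"tx": 0.0005,"ty": 0,"tz": 0,"yaw": 0,"fingers": -1}])

```text
time: 14.82
ee_pos: [561.3, -207.5, 30.4]
ee_rot: [0.63, 0.777, -0.002, 0.005]
ft_force: [5.4, -18.9, -12.3]
grip_width: 12.9
grasp_force: 59.7
```

```bash
python3 av.py
```

```text
15.03 x -102.45 F -19.63 [-19.5 -20.5 -18.6 -20. ] Fz -11.555357248632788 13.182917845866493
```

Request:
arm_command(plan=[{"tx": 0.0005,"ty": 0,"tz": 0,"yaw": 0,"fingers": -1}])

```text
time: 15.15
ee_pos: [561.2, -207.1, 30.3]
ee_rot: [0.63, 0.777, -0.002, 0.005]
ft_force: [6.4, -19.5, -12.0]
grip_width: 13.5
grasp_force: 59.6
```

```bash
python3 av.py
```

```text
15.35 x -102.08 F -20.42 [-20.1 -20.3 -21.2 -20. ] Fz -11.839073679510193 13.34004487601932
```

Request:
arm_command(plan=[{"tx": 0.0004,"ty": 0,"tz": 0,"yaw": 0,"fingers": -1}])

```text
time: 15.48
ee_pos: [561.1, -206.5, 30.3]
ee_rot: [0.63, 0.777, -0.002, 0.005]
ft_force: [4.7, -17.2, -10.3]
grip_width: 13.3
grasp_force: 59.7
```

```bash
sed -i 's/range(4)/range(8)/' av.py; python3 av.py
```

```text
15.88 x -101.11 F -18.32 [-18.3 -18.2 -18.1 -18.2 -17.8 -19.1 -18.1 -18.9] Fz -10.399768886499643 13.330570744742735
```

The force dropped from 20.4 to 18.3 N and the slide jumped about 1 mm, so that was the click. I'll ease off a little and release.

Request:
arm_command(plan=[{"tx": -0.001,"ty": 0,"tz": 0.001,"yaw": 0,"fingers": -1},{"tx": 0,"ty": 0,"tz": 0,"yaw": 0,"fingers": -1}])

```text
time: 16.12
ee_pos: [561.0, -206.0, 30.2]
ee_rot: [0.63, 0.777, -0.001, 0.004]
ft_force: [-0.9, -12.9, 2.3]
grip_width: 13.2
grasp_force: 61.3
```

```bash
python3 av.py
```

```text
16.52 x -101.03 F -12.91 [-12.5 -12.4 -13.1 -13.6 -12.8 -12.6 -13.7 -12.6] Fz 2.787590999069917 13.121045121590427
```

Request:
arm_command(plan=[{"tx": -0.0008,"ty": 0,"tz": 0,"yaw": 0,"fingers": -1},{"tx": 0,"ty": 0,"tz": 0,"yaw": 0,"fingers": -0.3},{"tx": 0,"ty": 0,"tz": 0,"yaw": 0,"fingers": -0.1},{"tx": 0,"ty": 0,"tz": 0,"yaw": 0,"fingers": -0.1},{"tx": 0,"ty": 0,"tz": 0,"yaw": 0,"fingers": -0.1}])

```text
time: 17.15
ee_pos: [559.7, -200.9, 28.7]
ee_rot: [0.628, 0.778, 0.0, -0.0]
ft_force: [-0.7, 0.0, -0.8]
grip_width: 38.5
grasp_force: 0.0
```

Request:
arm_command(plan=[{"tx": 0,"ty": 0,"tz": -0.01,"yaw": 0,"fingers": -0.1},{"tx": 0,"ty": 0,"tz": -0.03,"yaw": 0,"fingers": -0.1},{"tx": 0,"ty": 0,"tz": -0.05,"yaw": 0,"fingers": -0.1},{"tx": -0.02,"ty": 0,"tz": -0.05,"yaw": 0,"fingers": -0.1},{"tx": 0,"ty": 0,"tz": 0,"yaw": 0,"fingers": -0.1}])

```text
time: 17.77
ee_pos: [566.1, -224.1, 173.9]
ee_rot: [0.629, 0.777, 0.001, 0.004]
ft_force: [0.3, 0.7, -0.5]
grip_width: 38.5
grasp_force: 0.0
```

```bash
python3 - <<'E'
from h import *
s=read_state();print(s["time"],s["ee_pos"],s["ft_force"],s["grip_width"])
f=grab_frame("scene");h1=cv2.cvtColor(f,cv2.COLOR_RGB2HSV)
h0=cv2.cvtColor(cv2.imread("pics/scene0.png"),cv2.COLOR_BGR2HSV)
for h in (h0,h1):
    m=cv2.inRange(h,(15,120,80),(30,255,255));m[:214]=0;m[232:]=0;m[:,:275]=0;m[:,302:]=0
    for c in cv2.findContours(m,0,2)[0]:
        if len(c)>3: print(cv2.boundingRect(c))
f=f.astype(int);R,G,B=f[...,0],f[...,1],f[...,2]
m=((B>R+35)&(B>G+15));print([(u,np.flatnonzero(m[140:240,u]).min()+140) for u in range(201,262,12) if m[140:240,u].any()])
print([np.round(proj("scene",L(x,-2,74)),1) for x in (-131.5,-99.3)])
E
```

```text
17.775 [ 566.10640245 -224.11028032  173.85610212] [ 0.30964237  0.74532649 -0.4630981 ] 38.50051425607097
(283, 225, 2, 2)
(285, 222, 2, 2)
(294, 220, 5, 8)
(283, 216, 5, 9)
[(201, np.int64(188)), (213, np.int64(190)), (225, np.int64(194)), (237, np.int64(197)), (249, np.int64(200)), (261, np.int64(202))]
[array([296.1, 222.6]), array([285.1, 219.7])]
```

```bash
python3 - <<'E'
from h import *
def c(f,u0,u1):
    f=f.astype(float);w=np.clip(f[...,0]-f[...,2]-60,0,None)[213:232,u0:u1];v,u=np.mgrid[213:232,u0:u1]
    return (w*u).sum()/w.sum(),(w*v).sum()/w.sum(),w.sum()
a=cv2.imread("pics/scene0.png")[:,:,::-1];b=grab_frame("scene")
print(c(a,291,300),c(b,280,289))
for x in (-131.5,-99.5,-98.5,-97.5): print(x,proj("scene",L(x,-2,72))-proj("scene",L(-131.5,-2,72)))
E
```

```text
(np.float64(295.64328358208957), np.float64(221.47388059701493), np.float64(1340.0)) (np.float64(284.76018396846257), np.float64(218.5617608409987), np.float64(1522.0))
-131.5 [0. 0.]
-99.5 [-10.86451795  -2.90812452]
-98.5 [-11.20017325  -2.99796996]
-97.5 [-11.5355973  -3.0877535]
```

```bash
python3 -c "
from workcell import *
print(finish_job())"
```

```text
the job is handed in; nothing more can be done
None
```

I pressed the sealing arm fully down, slid the switch forward until the click (sliding force fell from 20.4 to 18.3 N), stopped there, let go of the knob and handed the job in. The force at the wrist briefly reached 42 N as the arm met its down stop.

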